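# Find the loose manifold bolt and hold its lock plate open

### The arm

A 6-joint arm with a two-finger parallel gripper is mounted at the origin on a cart in front of the work surface, level with it; the furniture and walls round the work are solid. World frame = base frame: x ahead of the robot, y to its left, z up, the work surface at z = 0. Lengths are in mm, angles in rad, forces in N, time in s.
With the tool pointing down it reaches from about 350 to 925 mm from the base axis. Payload 6.4 kg.
Tool frame: the origin (TCP) lies between the finger pads; the fingertips stand 11 mm ahead of it and the grasp point (between the pads) lies 8 mm behind it (bot.tip_extent is the distance from the TCP to the fingertips, in mm); y points along the fingers, x is the direction in which the jaws open and shut, and the axes are right-handed (so a half turn about y gives the same grasp; the last joint's range is limited). The gripper opens to 85 mm and grips with 20 to 120 N. Pads are 22 mm wide; open, the fingers measure 114 mm over their backs; the gripper's body (76 mm by 85 mm) begins 54 mm behind the grasp point. The pads swing forward as they close: fully open they stand 13 mm farther back than shut.
Start: joints at [1.029, 0.245, 1.558, -0, 1.339, -0.174], TCP at [233.714, 606.541, 242.29] pointing down, gripper open.
Joint ranges: [-3.13, 3.13], [-1.02, 2.26], [0.13, 2.54], [-0.95, 4.09], [0.21, 2.88], [-2.74, 2.74]. Speed limits (rad/s): [2.57, 2.57, 3.14, 3.14, 3.14, 3.14].

### API

Orientations are given as a rotation vector (axis times angle).
In Python, from bench import bot, vision, ticket gives the robot as it stands. The module is installed in compiled form; this text tells all that it offers.
- The arm moves only by the shell command python3 -m jog 'ROWS' [FORCE]. ROWS is JSON, a list of rows, each an object with "dp": the shift along the tool's x, y, z scaled (see below), a list of three; "twist": the turn, a rotation vector about the tool's x, y, z scaled (see below), a list of three; "jaw": the closure, from -1 (fully open) to 1 (shut). In form: [{"dp": [dx, dy, dz], "twist": [ax, ay, az], "jaw": jaw}, ...]. A call has 1 to 8 rows; each row is the pose to reach, as a shift and turn from the pose measured when the call began, along the tool's axes at that moment; what a row does not reach only later rows make up. The controller multiplies each number of a shift by 20 cm and each number of a turn by pi/2 rad. A row lasts 1/12 s, in which the tool goes at most 41.7 mm and 7.16 degrees, less where a joint would pass 70% of its speed; a pose out of reach is approached as far as the arm can. A call with a number of a shift or a turn outside -1 to 1 is refused whole. A call with a gripper value outside its range is refused whole. The fingers move at their own pace and stop on an object; FORCE is the grip in N (left out, the last holds). Time passes only in rows, so rows that repeat a pose let the fingers close. It gives the time, the measured TCP pose, the force and the opening at its end, in the units of the state.
- bot.get_obs(): the state, without advancing time (a new reading comes with each control period).
- vision.capture(name): name is "scene" or "top" or "wrist"; returns the picture (480x640x3 uint8, red, green, blue); there is no depth.
- vision.camera_model(name): a dict with "mtx" (3x3 intrinsics, pixels), "R" (3x3) and "t" (3): a world point X has camera coordinates R X + t. Camera axes: x right, y down, z forward; pixel columns grow to the right and rows downward; lengths in mm; the calibration is good to about 2 mm. A picture is of the moment at which its call begins: read the wrist's pose just before it. camera_model takes no time and is no camera call; for the wrist camera it gives the pose at the moment of the call.
- ticket.finish_job(): hands the job in, once; it reports no verdict.
The state is a dict: "clock": time; "q": joint angles; "joint_vel": joint speeds; "effort": joint torques, N m; "position": TCP position; "ee_rot": TCP orientation; "contact_force": force on the tool from outside, world axes, zero at the start; "torque": the same for the moment, N m; "width": finger opening in mm.
Only numpy, scipy, OpenCV 4.12 (cv2) and the standard library are available. Lean on these libraries where they do the work, as an engineer would, in place of code of your own. Each camera call takes 0.05 s, during which the arm holds its last target. There are 200 camera calls.

### The job

One of the three hex bolts on the aluminium manifold has lost its thread: tap the bolt heads gently, one after another, until one gives way and sinks. Then take the thumb lug of that bolt's sprung lock plate, lift the plate at least halfway to upright (45 degrees or more), and finish while still holding it open, so that a colleague can get at the bolt. Do not lift the lock plate of any other bolt, and leave the things on the bench where they are.

Things in the scene. Friction and masses are not known exactly. Their poses are not given: they have to be found in the camera images.
- manifold: aluminium manifold block 70 x 250 x 40 mm on a steel foot plate 100 x 280 x 8 mm, screwed to the bench; origin at the centre of the foot plate's underside on the bench top, x points to its rear (away from the robot, within 0.35 rad), y along its length to its left end, z up. Block top 48 mm above the bench. Three bolts in a row along y, 80 mm apart, each with its own hinged lock plate
- bolt_left_top (a point): centre of the top face of the left (+y) bolt's hex head, 74 mm above the bench at the start: steel head 22 mm across flats, 16 mm high, on a 29 mm flange and a threaded shank; 11 mm of the head stands above the lock plate that surrounds it. It moves with the bolt
- bolt_left (a joint): how far the left (+y) bolt has sunk, m: 0 as it stands at the start, 0.006 at most. A sound bolt stays within 0.001. The loose bolt (any of the three) looks the same until tapped; at a push of more than about 3 N it slides 6 mm down, stays there, and its head then stands only 5 mm above its lock plate
- keeper_left_lug (a point): centre of the thumb lug of the left (+y) bolt's lock plate: upright steel disc 22 mm across and 10 mm thick, its flat faces looking along the manifold's y (pinch it there from above); 73.5 mm above the bench when shut, 58 mm in front (-x) of the manifold's middle line and 23 mm in front of the block, on a 10 mm wide tongue 4 mm thick; nothing but the foot plate below. 85 mm in front of the hinge and 12 mm above it
- keeper_left_hinge (a point): middle of the hinge axis of the left (+y) lock plate, at the plate's rear end, 61.5 mm above the bench; the axis runs along the manifold's y
- keeper_left (a joint): opening angle of the left (+y) lock plate, rad: 0 shut (level), growing as the lug goes up and back toward the hinge side, stop at 1.4. A spring shuts it when let go; about 2 N at the lug hold it open. The plate is steel, 4 mm thick, 44 mm wide round the bolt
- bolt_mid_top (a point): centre of the top face of the middle bolt's hex head, 74 mm above the bench at the start: steel head 22 mm across flats, 16 mm high, on a 29 mm flange and a threaded shank; 11 mm of the head stands above the lock plate that surrounds it. It moves with the bolt
- bolt_mid (a joint): how far the middle bolt has sunk, m: 0 as it stands at the start, 0.006 at most. A sound bolt stays within 0.001. The loose bolt (any of the three) looks the same until tapped; at a push of more than about 3 N it slides 6 mm down, stays there, and its head then stands only 5 mm above its lock plate
- keeper_mid_lug (a point): centre of the thumb lug of the middle bolt's lock plate: upright steel disc 22 mm across and 10 mm thick, its flat faces looking along the manifold's y (pinch it there from above); 73.5 mm above the bench when shut, 58 mm in front (-x) of the manifold's middle line and 23 mm in front of the block, on a 10 mm wide tongue 4 mm thick; nothing but the foot plate below. 85 mm in front of the hinge and 12 mm above it
- keeper_mid_hinge (a point): middle of the hinge axis of the middle lock plate, at the plate's rear end, 61.5 mm above the bench; the axis runs along the manifold's y
- keeper_mid (a joint): opening angle of the middle lock plate, rad: 0 shut (level), growing as the lug goes up and back toward the hinge side, stop at 1.4. A spring shuts it when let go; about 2 N at the lug hold it open. The plate is steel, 4 mm thick, 44 mm wide round the bolt
- bolt_right_top (a point): centre of the top face of the right (-y) bolt's hex head, 74 mm above the bench at the start: steel head 22 mm across flats, 16 mm high, on a 29 mm flange and a threaded shank; 11 mm of the head stands above the lock plate that surrounds it. It moves with the bolt
- bolt_right (a joint): how far the right (-y) bolt has sunk, m: 0 as it stands at the start, 0.006 at most. A sound bolt stays within 0.001. The loose bolt (any of the three) looks the same until tapped; at a push of more than about 3 N it slides 6 mm down, stays there, and its head then stands only 5 mm above its lock plate
- keeper_right_lug (a point): centre of the thumb lug of the right (-y) bolt's lock plate: upright steel disc 22 mm across and 10 mm thick, its flat faces looking along the manifold's y (pinch it there from above); 73.5 mm above the bench when shut, 58 mm in front (-x) of the manifold's middle line and 23 mm in front of the block, on a 10 mm wide tongue 4 mm thick; nothing but the foot plate below. 85 mm in front of the hinge and 12 mm above it
- keeper_right_hinge (a point): middle of the hinge axis of the right (-y) lock plate, at the plate's rear end, 61.5 mm above the bench; the axis runs along the manifold's y
- keeper_right (a joint): opening angle of the right (-y) lock plate, rad: 0 shut (level), growing as the lug goes up and back toward the hinge side, stop at 1.4. A spring shuts it when let go; about 2 N at the lug hold it open. The plate is steel, 4 mm thick, 44 mm wide round the bolt
- spanner: open-ended steel spanner 21 x 122 x 5 mm behind the manifold; bystander, origin at its underside's centre
- oring_box: small grey box 32 x 52 x 20 mm by the manifold's left end; bystander, origin at its underside's centre
- vial_1: small white-capped vial, 23 mm across, 50 mm high, by the manifold's right end; bystander, origin at its underside's centre
- hex_key: hex key 37 x 89 x 4 mm lying in front of the manifold; bystander, origin at its underside's centre
- timer: white bench timer 62 x 68 x 24 mm at the right; bystander, origin at its underside's centre
- nozzle_cassette: black dispenser cassette 32 x 110 x 34 mm at the left; bystander, origin at its underside's centre

How it is judged (in metres and radians):
On the way:
1. a tapped bolt has given way and sunk, all lock plates still shut (value of joint any of bolt_left, bolt_mid, bolt_right above 0.004 m and value of joint each of keeper_left, keeper_mid, keeper_right below 0.15 rad), for 0.1 s.
At the end, for the whole second after the job is handed in: The bolt that sank (by more than 4 mm) has its lock plate held open by the fingers (contact over 0.5 N), more than 0.70 rad (40 degrees) up and still; the other two lock plates are shut (under 0.1 rad) and their bolts have not sunk (((value of joint bolt_left above 0.004 m and value of joint keeper_left above 0.7 rad and contact force between the fingers and keeper_left above 0.5 N and velocity of joint keeper_left between -0.1 and 0.1 rad/s and value of joint each of keeper_mid, keeper_right below 0.1 rad and value of joint each of bolt_mid, bolt_right below 0.002 m) or (value of joint bolt_mid above 0.004 m and value of joint keeper_mid above 0.7 rad and contact force between the fingers and keeper_mid above 0.5 N and velocity of joint keeper_mid between -0.1 and 0.1 rad/s and value of joint each of keeper_left, keeper_right below 0.1 rad and value of joint each of bolt_left, bolt_right below 0.002 m) or (value of joint bolt_right above 0.004 m and value of joint keeper_right above 0.7 rad and contact force between the fingers and keeper_right above 0.5 N and velocity of joint keeper_right between -0.1 and 0.1 rad/s and value of joint each of keeper_left, keeper_mid below 0.1 rad and value of joint each of bolt_left, bolt_mid below 0.002 m))); the arm keeps its last pose, push and grip.
It fails at once if a lock plate is lifted (over 0.25 rad) although its bolt has not been found loose ((value of joint keeper_left above 0.25 rad and value of joint bolt_left below 0.003 m) or (value of joint keeper_mid above 0.25 rad and value of joint bolt_mid below 0.003 m) or (value of joint keeper_right above 0.25 rad and value of joint bolt_right below 0.003 m)).
It fails at once if a bolt is struck hard (over 40 N) instead of tapped gently (contact force between the fingers and bolt_left above 40 N or contact force between the fingers and bolt_mid above 40 N or contact force between the fingers and bolt_right above 40 N).
It fails at once if a bystander is moved by more than 30 mm or toppled (distance of any of spanner, oring_box, vial_1, hex_key, timer, nozzle_cassette from where it was at the start of the episode above 0.03 m or angle between vial_1's own z axis and vertical above 0.6 rad).
It also fails if it takes over 54 s, if anything falls off the work surface, if the arm or the gripper's body presses on something with over 40 N, if the wrist force passes 120 N, or if a joint passes its speed limit or range.

## Working session

There is one attempt and no reset: what is moved stays moved. The work goes in short steps, Python scripts to look and compute and a shell command to move; the robot and the scene stay as the last step left them, time stands still between calls to the robot, and variables do not carry over. Pictures are saved under pics/ and viewed, about 8 in all and at most 12, crops included, and the job is handed in when it is done.

```bash
mkdir -p pics
python3 - <<'E'
from bench import bot,vision
import cv2,numpy as np
o=bot.get_obs();print({k:np.round(v,3) for k,v in o.items()})
a=[vision.capture(n) for n in("top","scene")]
for n,i in zip(("top","scene"),a):
    cv2.imwrite(f"pics/{n}0.png",i[:,:,::-1]); m=vision.camera_model(n);print(n,np.round(m["mtx"],1).tolist(),np.round(m["R"],3).tolist(),np.round(m["t"],1))
E
```

```text
{'clock': np.float64(0.0), 'q': array([ 1.029,  0.246,  1.559, -0.   ,  1.339, -0.174]), 'joint_vel': array([-0.001, -0.   , -0.001, -0.002,  0.002,  0.   ]), 'effort': array([-1.0000e-03, -4.2950e+01, -3.2614e+01, -0.0000e+00,  5.0000e-03,
       -0.0000e+00]), 'position': array([233.407, 606.067, 241.171]), 'ee_rot': array([-1.362, -0.933,  0.936]), 'contact_force': array([ 0.372, -0.343,  0.414]), 'torque': array([0.02 , 0.026, 0.01 ]), 'width': np.float64(85.326)}
top [[545.4, 0.0, 320.0], [0.0, 545.4, 239.1], [0.0, 0.0, 1.0]] [[-0.0, -1.0, 0.015], [-0.981, -0.003, -0.195], [0.195, -0.014, -0.981]] [  93.6  563.5 1214.2]
scene [[485.6, 0.0, 313.9], [0.0, 485.6, 238.4], [0.0, 0.0, 1.0]] [[-0.874, 0.486, 0.004], [0.231, 0.424, -0.876], [-0.427, -0.764, -0.483]] [ 436.9 -114.9 1503.9]
```

View pics/top0.png

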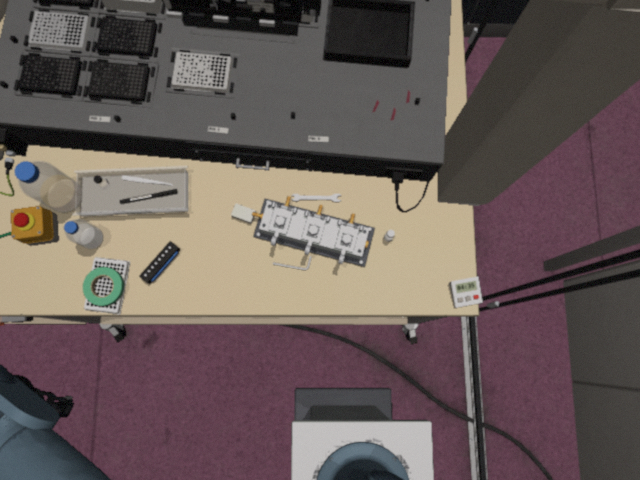

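The top view shows the manifold with its bolts near (281,219), (313,229) and (346,240), and the lugs on the robot side. The hex key is in front, and the vial is at (389,236).

```bash
cat > h.py <<'E'
from bench import bot,vision
import cv2,numpy as np
from scipy.spatial.transform import Rotation as Ro
def ray(n,uv,z,m=None):
    m=m or vision.camera_model(n); R=np.array(m["R"]);C=-R.T@np.array(m["t"])
    d=R.T@np.linalg.solve(np.array(m["mtx"]),[uv[0],uv[1],1]); return C+d*(z-C[2])/d[2]
def proj(n,X,m=None):
    m=m or vision.camera_model(n); c=np.array(m["R"])@X+np.array(m["t"]); p=np.array(m["mtx"])@c; return p[:2]/p[2]
def pose():
    o=bot.get_obs(); return np.array(o["position"]),Ro.from_rotvec(o["ee_rot"]).as_matrix(),o
def delta(target,Rt=None):
    "jog numbers for TCP target (mm) and orientation"
    p,R,o=pose(); dp=R.T@(np.array(target)-p)/200
    tw=np.zeros(3) if Rt is None else Ro.from_matrix(R.T@Rt).as_rotvec()/(np.pi/2)
    print("dp",np.round(dp,3),"twist",np.round(tw,3)); return dp,tw
E
python3 - <<'E'
from h import *
i=cv2.imread("pics/top0.png")[185:285,230:400]
cv2.imwrite("pics/topc.png",cv2.resize(i,None,fx=4.7,fy=4.7,interpolation=cv2.INTER_CUBIC))
for uv in((281,219),(313,229),(346,240)): print(np.round(ray("top",uv,74),1))
p,R,o=pose();print(R.round(3))
E
```

```text
[606.7 184.4  74. ]
[583.3 110.5  74. ]
[557.7  34.9  74. ]
[[ 0.36  -0.001 -0.933]
 [ 0.933 -0.002  0.36 ]
 [-0.002 -1.     0.   ]]
```

View pics/topc.png

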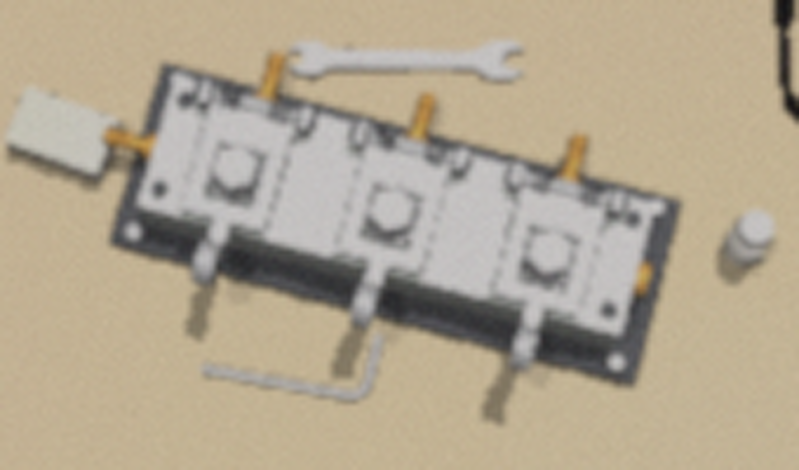

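```bash
cat >> h.py <<'E'
px=np.array([(238,168),(392,211),(550,252)])/4.7+np.array([230,185])-0.4
B=np.array([ray("top",u,74) for u in px])
y=(B[0]-B[2])/np.linalg.norm(B[0]-B[2]); mid=B.mean(0); zz=np.array([0,0,1.]); x=np.cross(y,zz)
B=np.array([mid+80*y,mid,mid-80*y])
Rdown=np.column_stack([y,-zz,np.cross(y,-zz)])   # tool x along manifold y, tool y down
E
python3 - <<'E'
from h import *
print(B.round(1),x.round(3),y.round(3),"yaw",np.arctan2(x[1],x[0]))
for k,l in enumerate([(205,258),(366,298),(525,345)]):
    L=ray("top",np.array(l)/4.7+[230,185]-0.4*np.ones(2),73.5)-mid; print("lug",L@x,L@y)
delta(B[0]+[0,0,86],Rdown)
E
```

```text
[[603.5 187.2  74. ]
 [582.5 110.   74. ]
 [561.5  32.8  74. ]] [ 0.965 -0.263  0.   ] [0.263 0.965 0.   ] yaw -0.2659936098722423
lug -47.16314845828144 82.01719600402606
lug -45.45604827482183 1.158453411655336
lug -47.33672118243847 -79.29309513642387
dp [-1.288  0.408 -2.48 ] twist [-0.    -0.065 -0.001]
```

```bash
python3 -m jog '[{"dp":[-0.1,0,-0.19],"twist":[0,-0.065,0],"jaw":1},{"dp":[-0.2,0,-0.38],"twist":[0,-0.065,0],"jaw":1},{"dp":[-0.3,0,-0.57],"twist":[0,-0.065,0],"jaw":1},{"dp":[-0.4,0,-0.76],"twist":[0,-0.065,0],"jaw":1},{"dp":[-0.5,0,-0.95],"twist":[0,-0.065,0],"jaw":1},{"dp":[-0.5,0,-1],"twist":[0,-0.065,0],"jaw":1}]' 30
python3 -c "
from h import *
delta(B[0]+[0,0,86],Rdown)"
```

```text
clock: 0.6
position: [386.3, 437.2, 240.9]
ee_rot: [-1.327, -1.006, 1.011]
contact_force: [-0.3, -0.0, 0.2]
width: 12.3
dp [-0.914  0.408 -1.38 ] twist [-0.    -0.002 -0.002]
```

```bash
python3 -m jog '[{"dp":[-0.1,0,-0.16],"twist":[0,0,0],"jaw":1},{"dp":[-0.2,0.03,-0.32],"twist":[0,0,0],"jaw":1},{"dp":[-0.3,0.06,-0.48],"twist":[0,0,0],"jaw":1},{"dp":[-0.4,0.1,-0.64],"twist":[0,0,0],"jaw":1},{"dp":[-0.5,0.15,-0.8],"twist":[0,0,0],"jaw":1},{"dp":[-0.6,0.2,-0.95],"twist":[0,0,0],"jaw":1},{"dp":[-0.7,0.2,-1],"twist":[0,0,0],"jaw":1}]'
python3 - <<'E'
from h import *
delta(B[0]+[0,0,86],Rdown)
cv2.imwrite("pics/w1.png",vision.capture("wrist")[:,:,::-1])
m=vision.camera_model("wrist")
for b in B: print(proj("wrist",b,m).round(0))
E
```

```text
clock: 1.18
position: [543.2, 245.9, 198.7]
ee_rot: [-1.327, -1.002, 1.012]
contact_force: [0.2, -0.6, -0.5]
width: 0.0
dp [-0.201  0.194 -0.37 ] twist [-0.002 -0.004 -0.004]
[273. 337.]
[162. 337.]
[ 52. 338.]
```

View pics/w1.png

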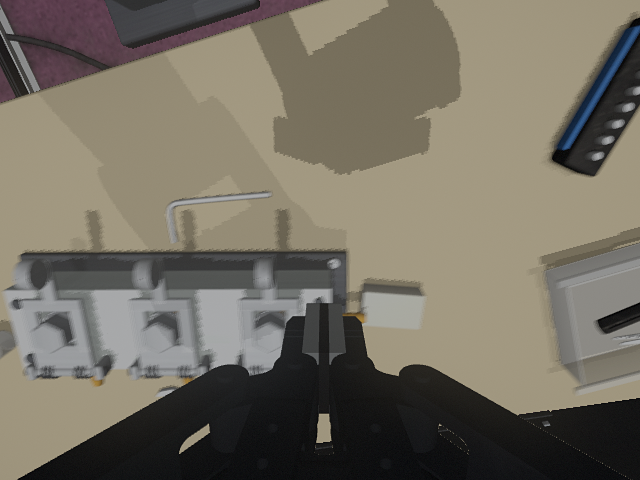

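The wrist view shows the bolt heads near (269,331), (160,333) and (54,331), within 6 px of prediction, and the lugs at about row 272. The manifold yaw is confirmed.

Run:
```python
from h import *
m=vision.camera_model("wrist")
for u in [(269,331),(160,333),(54,331)]: b=ray("wrist",u,74,m)-mid; print("bolt",(b@x).round(1),(b@y).round(1))
for u in [(265,272),(148,274),(33,274)]: b=ray("wrist",u,73.5,m)-mid; print("lug",(b@x).round(1),(b@y).round(1))
delta(B[0]-2*x+[0,0,24],Rdown)
```

```text
bolt -5.0 77.6
bolt -3.7 -1.1
bolt -5.5 -77.6
lug -50.3 76.9
lug -49.1 -3.7
lug -49.5 -83.1
dp [-0.186  0.507 -0.357] twist [-0.001 -0.005 -0.005]
```

```bash
python3 -m jog '[{"dp":[-0.09,0.12,-0.17],"twist":[0,0,0],"jaw":1},{"dp":[-0.18,0.24,-0.34],"twist":[0,0,0],"jaw":1},{"dp":[-0.186,0.4,-0.357],"twist":[0,0,0],"jaw":1},{"dp":[-0.186,0.5,-0.357],"twist":[0,0,0],"jaw":1},{"dp":[-0.186,0.507,-0.357],"twist":[0,0,0],"jaw":1},{"dp":[-0.186,0.507,-0.357],"twist":[0,0,0],"jaw":1}]'
python3 - <<'E'
from h import *
delta(B[0]-2*x+[0,0,24],Rdown)
cv2.imwrite("pics/w2.png",vision.capture("wrist")[:,:,::-1])
E
```

```text
clock: 1.73
position: [600.2, 187.7, 96.5]
ee_rot: [-1.327, -0.997, 1.014]
contact_force: [0.6, 0.5, 1.4]
width: -0.1
dp [ 0.002 -0.008 -0.007] twist [-0.004 -0.005 -0.005]
```

View pics/w2.png

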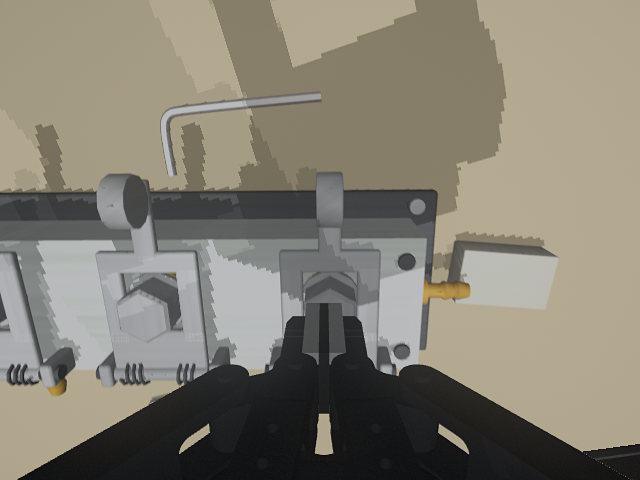

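The view shows the shut fingers over the left bolt, whose centre should be near (331,305). The left lug is at (330,200) and the middle bolt head near (148,308). The fingers look a little too far back.

Run:
```python
from h import *
m=vision.camera_model("wrist");p,R,o=pose()
print("tip",proj("wrist",p+R[:,1]*11,m),((p-mid)@x).round(1),((p-mid)@y).round(1))
for n,u,z in [("boltL",(331,304),74),("boltM",(148,307),74),("lugL",(330,198),73.5),("lugM",(123,199),73.5)]:
    b=ray("wrist",u,z,m)-mid; print(n,(b@x).round(1),(b@y).round(1))
```

```text
tip [324.58507269 324.64426027] -2.3 80.4
boltL -4.6 83.0
boltM -3.5 4.5
lugL -50.3 82.7
lugM -50.4 0.9
```

```bash
python3 -m jog '[{"dp":[0.013,0.01,0.011],"twist":[0,0,0],"jaw":1},{"dp":[0.013,0.025,0.011],"twist":[0,0,0],"jaw":1},{"dp":[0.013,0.035,0.011],"twist":[0,0,0],"jaw":1},{"dp":[0.013,0.045,0.011],"twist":[0,0,0],"jaw":1},{"dp":[0.013,0.052,0.011],"twist":[0,0,0],"jaw":1},{"dp":[0.013,0.056,0.011],"twist":[0,0,0],"jaw":1},{"dp":[0.013,0.06,0.011],"twist":[0,0,0],"jaw":1},{"dp":[0.013,0.06,0.011],"twist":[0,0,0],"jaw":1}]'
```

```text
clock: 2.45
position: [599.9, 191.2, 86.4]
ee_rot: [-1.329, -1.0, 1.012]
contact_force: [0.2, -0.1, -0.3]
width: -0.3
```

```bash
for i in 1; do python3 -m jog '[{"dp":[0,0.004,0],"twist":[0,0,0],"jaw":1},{"dp":[0,0.008,0],"twist":[0,0,0],"jaw":1},{"dp":[0,0.012,0],"twist":[0,0,0],"jaw":1},{"dp":[0,0.012,0],"twist":[0,0,0],"jaw":1}]'; done
```

```text
clock: 2.78
position: [600.0, 191.1, 84.3]
ee_rot: [-1.329, -1.0, 1.011]
contact_force: [-0.4, 0.7, 2.8]
width: 0.1
```

```bash
python3 -m jog '[{"dp":[0,0.004,0],"twist":[0,0,0],"jaw":1},{"dp":[0,0.008,0],"twist":[0,0,0],"jaw":1},{"dp":[0,0.008,0],"twist":[0,0,0],"jaw":1}]'
```

```text
clock: 3.03
position: [600.0, 191.2, 82.7]
ee_rot: [-1.329, -1.0, 1.012]
contact_force: [-1.6, -1.2, 2.2]
width: -0.2
```

```bash
python3 -m jog '[{"dp":[0,0.005,0],"twist":[0,0,0],"jaw":1},{"dp":[0,0.01,0],"twist":[0,0,0],"jaw":1},{"dp":[0,0.01,0],"twist":[0,0,0],"jaw":1}]'
```

```text
clock: 3.28
position: [600.0, 191.1, 80.4]
ee_rot: [-1.329, -1.0, 1.011]
contact_force: [-0.5, 0.6, 2.2]
width: -0.3
```

```bash
python3 -m jog '[{"dp":[0,0.005,0],"twist":[0,0,0],"jaw":1},{"dp":[0,0.01,0],"twist":[0,0,0],"jaw":1},{"dp":[0,0.01,0],"twist":[0,0,0],"jaw":1}]'
```

```text
clock: 3.53
position: [600.1, 191.1, 78.8]
ee_rot: [-1.329, -1.0, 1.012]
contact_force: [-2.3, -1.5, 5.7]
width: 0.1
```

```bash
python3 -m jog '[{"dp":[0,0.005,0],"twist":[0,0,0],"jaw":1},{"dp":[0,0.006,0],"twist":[0,0,0],"jaw":1},{"dp":[0,0.006,0],"twist":[0,0,0],"jaw":1}]'
python3 -m jog '[{"dp":[0,-0.06,0.06],"twist":[0,0,0],"jaw":1},{"dp":[0,-0.18,0.15],"twist":[0,0,0],"jaw":0.5},{"dp":[0,-0.25,0.3],"twist":[0,0,0],"jaw":-0.2},{"dp":[0,-0.25,0.4],"twist":[0,0,0],"jaw":-0.2},{"dp":[0,-0.25,0.4],"twist":[0,0,0],"jaw":-0.2},{"dp":[0,-0.25,0.4],"twist":[0,0,0],"jaw":-0.2}]'
python3 - <<'E'
from h import *
print(pose()[0].round(1))
cv2.imwrite("pics/w3.png",vision.capture("wrist")[:,:,::-1])
E
```

```text
clock: 3.78
position: [600.2, 191.2, 78.7]
ee_rot: [-1.329, -1.0, 1.012]
contact_force: [-4.8, -0.4, 10.1]
width: -0.0
clock: 4.28
position: [522.7, 213.3, 128.6]
ee_rot: [-1.329, -1.001, 1.013]
contact_force: [0.9, -0.1, -0.4]
width: 51.2
[522.7 213.3 128.6]
```

View pics/w3.png

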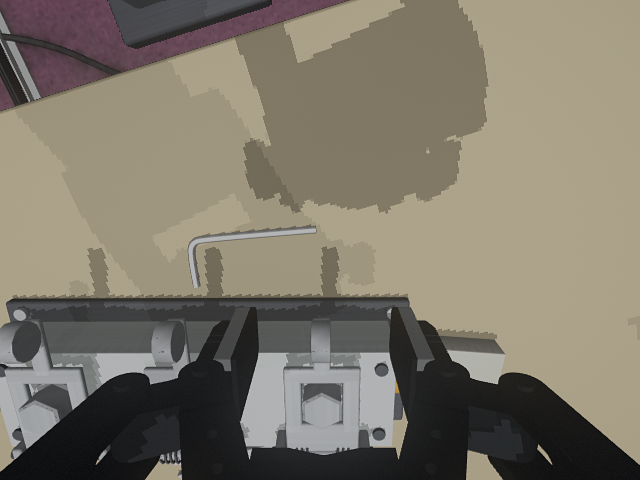

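The left bolt clearly sits lower than the other two, so it is the loose one. The left lug is at (320,340), between the open fingers.

Run:
```python
from h import *
m=vision.camera_model("wrist");p,R,o=pose()
b=ray("wrist",(320,340),76,m)-mid; print("lug",(b@x).round(1),(b@y).round(1))
L=mid-50*x+82*y; L[2]=73.5
print("lug proj",proj("wrist",L,m))
delta(L+[0,0,3],Rdown)
```

```text
lug -52.3 81.1
lug proj [321.89745066 341.35103436]
dp [-0.006  0.26  -0.171] twist [-0.001 -0.004 -0.005]
```

```bash
python3 -m jog '[{"dp":[-0.006,0,-0.166],"twist":[0,0,0],"jaw":-0.1},{"dp":[-0.006,0.08,-0.166],"twist":[0,0,0],"jaw":0},{"dp":[-0.006,0.16,-0.166],"twist":[0,0,0],"jaw":0},{"dp":[-0.006,0.22,-0.166],"twist":[0,0,0],"jaw":0},{"dp":[-0.006,0.26,-0.166],"twist":[0,0,0],"jaw":0},{"dp":[-0.006,0.26,-0.166],"twist":[0,0,0],"jaw":0},{"dp":[-0.006,0.26,-0.166],"twist":[0,0,0],"jaw":0}]'
python3 - <<'E'
from h import *
L=mid-51*x+82*y; L[2]=75
delta(L,Rdown)
cv2.imwrite("pics/w4.png",vision.capture("wrist")[:,:,::-1])
E
```

```text
clock: 4.92
position: [554.7, 202.5, 76.0]
ee_rot: [-1.329, -0.999, 1.013]
contact_force: [-0.2, -1.3, 0.5]
width: 42.7
dp [ 0.     0.005 -0.001] twist [-0.002 -0.005 -0.005]
```

View pics/w4.png

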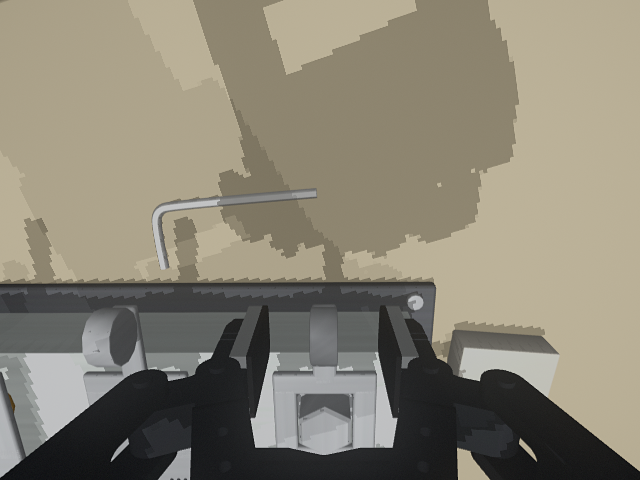

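The lug at (323,335) is centred between the pads, which are at about columns 268 and 380. I'll close on it.

```bash
python3 -m jog '[{"dp":[0,0.005,0],"twist":[0,0,0],"jaw":0.5},{"dp":[0,0.005,0],"twist":[0,0,0],"jaw":1},{"dp":[0,0.005,0],"twist":[0,0,0],"jaw":1},{"dp":[0,0.005,0],"twist":[0,0,0],"jaw":1},{"dp":[0,0.005,0],"twist":[0,0,0],"jaw":1},{"dp":[0,0.005,0],"twist":[0,0,0],"jaw":1}]' 40
python3 - <<'E'
from h import *
# arc: hinge relative to lug (85 rear, 12 down); tool tilts with f*theta; lug is 1 mm from TCP
p,R,o=pose()
v0=np.array([-85,12.])  # (x rear, z up) lug from hinge
for t in np.arange(.1,1.01,.1):
    c,s=np.cos(t),np.sin(t); v=np.array([c*v0[0]+s*v0[1], -s*v0[0]+c*v0[1]]); d=v-v0
    print(round(t,1),"dp y %.3f z %.3f twx %.3f"%(-d[1]/200,-d[0]/200,0.5*t/(np.pi/2)))
E
```

```text
clock: 5.47
position: [555.6, 202.4, 76.4]
ee_rot: [-1.33, -1.001, 1.012]
contact_force: [-1.3, -4.1, 3.9]
width: 8.8
0.1 dp y -0.042 z -0.008 twx 0.032
0.2 dp y -0.083 z -0.020 twx 0.064
0.3 dp y -0.123 z -0.037 twx 0.095
0.4 dp y -0.161 z -0.057 twx 0.127
0.5 dp y -0.196 z -0.081 twx 0.159
0.6 dp y -0.229 z -0.108 twx 0.191
0.7 dp y -0.260 z -0.139 twx 0.223
0.8 dp y -0.287 z -0.172 twx 0.255
0.9 dp y -0.310 z -0.208 twx 0.286
1.0 dp y -0.330 z -0.246 twx 0.318
```

```bash
python3 -m jog '[{"dp":[0,-0.021,-0.004],"twist":[0.016,0,0],"jaw":1},{"dp":[0,-0.042,-0.008],"twist":[0.032,0,0],"jaw":1},{"dp":[0,-0.063,-0.014],"twist":[0.048,0,0],"jaw":1},{"dp":[0,-0.083,-0.02],"twist":[0.064,0,0],"jaw":1},{"dp":[0,-0.123,-0.037],"twist":[0.095,0,0],"jaw":1},{"dp":[0,-0.161,-0.057],"twist":[0.127,0,0],"jaw":1},{"dp":[0,-0.161,-0.057],"twist":[0.127,0,0],"jaw":1}]'
python3 - <<'E'
from h import *
p,R,o=pose(); print(o["width"],o["contact_force"],((p-mid)@x).round(1),((p-mid)@y).round(1))
# next moves relative to present: target theta .95 from start of arc
p0=np.array([555.6,202.4,76.4]); v0=np.array([-85,12.])
for t in (.5,.6,.7,.8,.9,.95):
    c,s=np.cos(t),np.sin(t); v=np.array([c*v0[0]+s*v0[1], -s*v0[0]+c*v0[1]]); d=v-v0
    a=.5*t; Rt=Rdown@Ro.from_rotvec([a,0,0]).as_matrix()
    print(t,end=" ");delta(p0+x*d[0]+zz*d[1],Rt)
cv2.imwrite("pics/w5.png",vision.capture("wrist")[:,:,::-1])
E
```

```text
clock: 6.05
position: [567.5, 199.1, 108.4]
ee_rot: [-1.164, -0.874, 1.082]
contact_force: [0.2, -1.0, -4.7]
width: 9.0
9.02595292514083 [ 0.24766593 -0.96449243 -4.69782992] -37.9 82.0
0.5 dp [ 0.    -0.04  -0.011] twist [ 0.03  -0.006 -0.003]
0.6 dp [ 0.    -0.077 -0.032] twist [ 0.062 -0.006 -0.003]
0.7 dp [ 0.    -0.113 -0.055] twist [ 0.094 -0.006 -0.003]
0.8 dp [ 0.    -0.146 -0.083] twist [ 0.126 -0.006 -0.003]
0.9 dp [ 0.    -0.177 -0.113] twist [ 0.158 -0.006 -0.003]
0.95 dp [ 0.001 -0.191 -0.129] twist [ 0.174 -0.006 -0.003]
```

View pics/w5.png

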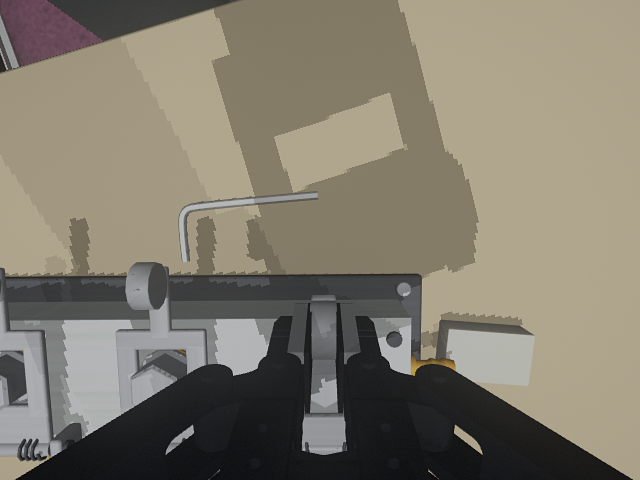

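The lug, at about (323,330), is held between the pads. The plate is following the fingers up, and the middle plate is still shut.

```bash
python3 -m jog '[{"dp":[0,-0.02,-0.005],"twist":[0.015,0,0],"jaw":1},{"dp":[0,-0.04,-0.011],"twist":[0.03,0,0],"jaw":1},{"dp":[0,-0.077,-0.032],"twist":[0.062,0,0],"jaw":1},{"dp":[0,-0.113,-0.055],"twist":[0.094,0,0],"jaw":1},{"dp":[0,-0.146,-0.083],"twist":[0.126,0,0],"jaw":1},{"dp":[0,-0.177,-0.113],"twist":[0.158,0,0],"jaw":1},{"dp":[0,-0.191,-0.129],"twist":[0.174,0,0],"jaw":1},{"dp":[0,-0.191,-0.129],"twist":[0.174,0,0],"jaw":1}]'
python3 -m jog '[{"dp":[0,0,0],"twist":[0,0,0],"jaw":1},{"dp":[0,0,0],"twist":[0,0,0],"jaw":1},{"dp":[0,0,0],"twist":[0,0,0],"jaw":1},{"dp":[0,0,0],"twist":[0,0,0],"jaw":1}]'
python3 - <<'E'
from h import *
p,R,o=pose(); d=p-np.array([555.6,202.4,76.4]); v=np.array([-85+d@x,12+d[2]])
print(np.hypot(*v),"theta",np.arctan2(v[1],-v[0])-np.arctan2(12,85))
w=vision.capture("wrist")[:,:,::-1]; s=vision.capture("scene")[:,:,::-1]
u,q=proj("scene",p).astype(int); print(u,q)
c=cv2.resize(s[max(q-75,0):q+75,u-100:u+100],(640,480),interpolation=cv2.INTER_CUBIC)
cv2.imwrite("pics/f.png",cv2.resize(np.vstack([c,w]),(400,600)));cv2.imwrite("pics/fc.png",c)
E
```

```text
clock: 6.77
position: [597.8, 190.8, 137.9]
ee_rot: [-0.936, -0.699, 1.162]
contact_force: [-3.0, 0.2, -5.3]
width: 8.6
clock: 7.1
position: [597.3, 191.0, 137.6]
ee_rot: [-0.936, -0.7, 1.163]
contact_force: [-1.5, -0.8, -4.5]
width: 9.0
84.32104149648514 theta 0.9122276407392375
317 230
```

View pics/f.png

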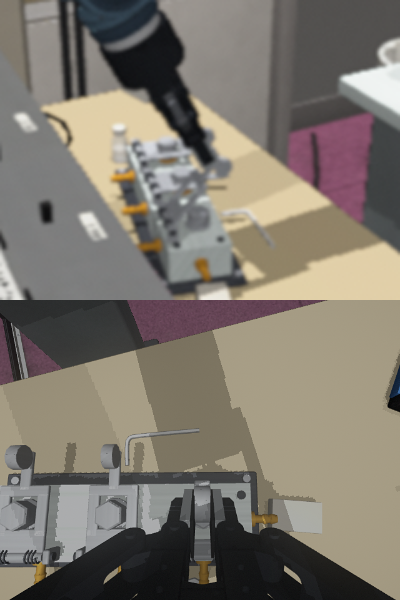

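The left plate is held up at about 0.91 rad with the lug between the pads. The other two plates are shut and the bystanders haven't moved.

```bash
python3 -c "
from bench import bot,ticket
o=bot.get_obs();print(o['clock'],o['width'],abs(o['joint_vel']).max());print(ticket.finish_job())"
```

```text
7.2 8.944450026881999 0.007102481436242324
the job is handed in; nothing more can be done
None
```

The loose bolt is the left one. I handed the job in at 7.2 s with its lock plate held open by the thumb lug; no verdict was reported.

- **Finding the bolt:** I tapped the left bolt first. It slid about 6 mm under roughly 2–3 N, then stopped firmly. The highest force I read was about 10 N. A wrist picture showed its head sitting lower than the other two, so I did not tap those.
- **Lifting the plate:** I gripped the left lug at 40 N and followed the hinge arc up. From the tool's position the plate is about 0.91 rad (52°) open.
- **Last checks:** The arm was still. The fingers stood 9 mm apart on the lug, which is 10 mm thick, and the tool was carrying about 5 N. The last pictures showed the other two plates shut and nothing visibly moved near the manifold. The timer and the cassette were mostly out of view.
- **Disagreement:** The top and wrist cameras differed by about 4 mm on where the bolts were. I used the wrist camera for the final positioning.

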